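# Stand the screw-cap bottles in their spill trays

## Robot

A 6-joint arm with a two-finger parallel gripper is mounted at the origin on a cart in front of the work surface, level with it; the furniture and walls round the work are solid. World frame = base frame: x ahead of the robot, y to its left, z up, the work surface at z = 0. Lengths are in m, angles in rad, forces in N, time in s.
With the tool pointing down it reaches from about 0.35 to 0.975 m from the base axis. Payload 4.9 kg.
Tool frame: the origin (TCP) lies on the front face of the gripper's body, between the roots of the fingers; the fingertips stand 73 mm ahead of it and the grasp point (between the pads) lies 54 mm ahead of it; z points along the fingers, y is the line along which they close (so a half turn about z gives the same grasp; the last joint's range is limited). The gripper opens to 85 mm and grips with 20 to 120 N. Pads are 22 mm wide; open, the fingers measure 114 mm over their backs; the gripper's body (76 mm by 85 mm) begins 54 mm behind the grasp point. The pads swing forward as they close: fully open they stand 13 mm farther back than shut.
Start: joints at [1.222, 0.053, 1.613, -0, 1.476, -0.119], TCP at [0.142, 0.609, 0.304] pointing down, gripper open.
Joint ranges: [-3.01, 3.01], [-1.01, 2.22], [0.06, 2.58], [-1.02, 4.17], [0.09, 2.62], [-3.14, 3.14]. Speed limits (rad/s): [2.57, 2.57, 3.14, 3.14, 3.14, 3.14].

## Interface

Orientations are given as a rotation vector (axis times angle).
In Python, from station import status, imaging, order gives the robot as it stands.
- The arm moves only by the tool arm_command, never from a script. Its argument "increments" is a list of rows, each an object with "slide": the shift along the tool's x, y, z in m, a list of three; "spin": the turn about the tool's z in degrees; "gripper": the opening, from -1 (shut) to 1 (fully open). In form: [{"slide": [x, y, z], "spin": spin, "gripper": gripper}, ...]. A call has 1 to 8 rows; each row is the pose to reach, as a shift and turn from the pose commanded when the call began, along the tool's axes at that moment; what a row does not reach only later rows make up. A row lasts 1/12 s, in which the tool goes at most 41.7 mm and 7.16 degrees, less where a joint would pass 70% of its speed; a pose out of reach is approached as far as the arm can. A call with a gripper value outside its range is refused whole. The fingers move at their own pace and stop on an object; "newtons" is the grip in N (left out, the last holds). Time passes only in rows, so rows that repeat a pose let the fingers close. It gives the time, the measured TCP pose, the force, the opening and the grip force at its end, in the units of the state.
- status.get_obs(): the state, without advancing time (a new reading comes with each control period).
- imaging.get_image(name): name is "scene" or "side" or "wrist"; returns a dict with "frame" (400x640x3 uint8, red, green, blue), "vfov" (degrees; the focal length in pixels is half the picture's height over the tangent of half this angle, whatever the lens; pixels are square), "cx", "cy" (the principal point, pixels), "k1" (the pictures are not rectified: a ray, as slopes to the right and down, at radius r is drawn at 1 + k1 r^2 times it, then the intrinsics apply), "view" (4x4, takes a point from world to camera coordinates); the wrist camera has in their place "mount" (4x4, takes a point from camera to tool coordinates, whose origin is the TCP and whose axes are the flange's). Camera axes: x right, y up, looking along -z (the intrinsics and any distortion apply to the point x, -y, -z); pixel columns grow to the right and rows downward; lengths in m; the calibration is good to about 2 mm. A picture is of the moment at which its call begins: read the wrist's pose just before it. There is no depth.
- order.finish_job(): hands the job in; it is judged then, once.
The state is a dict: "t": time; "q": joint angles; "dq": joint speeds; "effort": joint torques, N m; "tool_pos": TCP position; "tool_rot": TCP orientation; "contact_force": force on the tool from outside, world axes, zero at the start; "wrist_torque": the same for the moment, N m; "opening": finger opening in m; "grip_force": force on a finger pad.
Only numpy, scipy, OpenCV 4.12 (cv2) and the standard library are available. Lean on these libraries where they do the work, as an engineer would, in place of code of your own. Each camera call takes 0.05 s, during which the arm holds its last target. There are 200 camera calls.

## Task

Stand each of the four screw-cap bottles upright in the spill tray that has the colour of its cap: red, blue, white and black, flat on the tray's floor inside the rim. Set them down rather than dropping them, do not tip any over, and leave the two dropper bottles with rubber teats where they stand.

Things in the scene. Friction and masses are not known exactly. Their poses are not given: they have to be found in the camera images.
- bottle_red: Small brown glass bottle with a tall bright red screw cap, closed, standing upright and loose on the worktop: body 41 mm across, 92 mm high over all; the cap is 33 mm across and forms the top 27 mm. Best gripped round the cap from above; any turn about its axis will do. Origin at the centre of its underside, z up along its axis. Mass under 0.65 kg.
- bottle_blue: Clear, squat glass bottle with a blue screw cap, closed, standing upright and loose on the worktop: body 54 mm across, 104 mm high over all; the cap is 43 mm across and forms the top 22 mm. Best gripped round the cap from above; any turn about its axis will do. Origin at the centre of its underside, z up along its axis. Mass under 0.65 kg.
- bottle_white: Grey plastic bottle with a dark foot and a white screw cap, closed, standing upright and loose on the worktop: body 61 mm across, 126 mm high over all; the cap is 46 mm across and forms the top 22 mm. Best gripped round the cap from above; any turn about its axis will do. Origin at the centre of its underside, z up along its axis. Mass under 0.65 kg.
- bottle_black: Large brown glass bottle with a sloping shoulder and a black screw cap, closed, standing upright and loose on the worktop: body 72 mm across, 165 mm high over all; the cap is 38 mm across and forms the top 23 mm. Best gripped round the cap from above; any turn about its axis will do. Origin at the centre of its underside, z up along its axis. Mass under 0.65 kg.
- tray_red: Shallow round red plastic spill tray (an open dish), fixed to the worktop: 67 mm across inside, 73 mm over the rim, rim 12 mm high with 3 mm wall, floor 3 mm thick, on a dark rubber foot that shows 5 mm all round. The red-capped bottle fits in with 13 mm to spare all round. Origin at the centre of its underside, on the worktop; z up.
- tray_blue: Shallow round blue plastic spill tray (an open dish), fixed to the worktop: 80 mm across inside, 86 mm over the rim, rim 12 mm high with 3 mm wall, floor 3 mm thick, on a dark rubber foot that shows 5 mm all round. The blue-capped bottle fits in with 13 mm to spare all round. Origin at the centre of its underside, on the worktop; z up.
- tray_white: Shallow round white plastic spill tray (an open dish), fixed to the worktop: 87 mm across inside, 93 mm over the rim, rim 12 mm high with 3 mm wall, floor 3 mm thick, on a dark rubber foot that shows 5 mm all round. The white-capped bottle fits in with 13 mm to spare all round. Origin at the centre of its underside, on the worktop; z up.
- tray_black: Shallow round black plastic spill tray (an open dish), fixed to the worktop: 98 mm across inside, 104 mm over the rim, rim 12 mm high with 3 mm wall, floor 3 mm thick, on a dark rubber foot that shows 5 mm all round. The black-capped bottle fits in with 13 mm to spare all round. Origin at the centre of its underside, on the worktop; z up.
- dropper_brown: Small brown glass dropper bottle with a black collar and a rust-brown rubber teat, loose, upright: 37 mm across, 86 mm high. To be left alone. Origin at the centre of its underside, z up.
- dropper_green: Small green glass dropper bottle with a black collar and a rust-brown rubber teat, loose, upright: 37 mm across, 86 mm high. To be left alone. Origin at the centre of its underside, z up.

How it is judged:
At the end, for the whole second after the job is handed in: Each screw-cap bottle stands upright (within 0.08 rad), at rest and released, in the tray of its cap's colour: its axis within 14 mm of the tray's centre and its underside on the tray's floor (less than 7 mm above the worktop); both dropper bottles are upright within 3 cm of where they stood (horizontal distance between bottle_red and tray_red below 0.014 m and z of bottle_red in the frame of tray_red below 0.007 m and angle between each of bottle_red, bottle_blue, bottle_white, bottle_black's own z axis and vertical below 0.08 rad and linear speed of each of bottle_red, bottle_blue, bottle_white, bottle_black below 0.02 m/s and contact force between the fingers and bottle_red below 0.05 N and horizontal distance between bottle_blue and tray_blue below 0.014 m and z of bottle_blue in the frame of tray_blue below 0.007 m and contact force between the fingers and bottle_blue below 0.05 N and horizontal distance between bottle_white and tray_white below 0.014 m and z of bottle_white in the frame of tray_white below 0.007 m and contact force between the fingers and bottle_white below 0.05 N and horizontal distance between bottle_black and tray_black below 0.014 m and z of bottle_black in the frame of tray_black below 0.007 m and contact force between the fingers and bottle_black below 0.05 N and distance of each of dropper_brown, dropper_green from where it was at the start of the episode below 0.03 m and angle between each of dropper_brown, dropper_green's own z axis and vertical below 0.1 rad); the robot touches nothing.
It fails at once if a screw-cap bottle is tipped over (past 0.7 rad) (angle between any of bottle_red, bottle_blue, bottle_white, bottle_black's own z axis and vertical above 0.7 rad).
It fails at once if a screw-cap bottle is dropped (falls free by more than about 2 cm) ((contact force between anything else and bottle_red below 0.05 N and linear speed of bottle_red above 0.6 m/s) or (contact force between anything else and bottle_blue below 0.05 N and linear speed of bottle_blue above 0.6 m/s) or (contact force between anything else and bottle_white below 0.05 N and linear speed of bottle_white above 0.6 m/s) or (contact force between anything else and bottle_black below 0.05 N and linear speed of bottle_black above 0.6 m/s)).
It fails at once if a dropper bottle is disturbed (moved more than 3 cm or tipped past 0.4 rad) ((distance of dropper_brown from where it was at the start of the episode above 0.03 m or angle between dropper_brown's own z axis and vertical above 0.4 rad) or (distance of dropper_green from where it was at the start of the episode above 0.03 m or angle between dropper_green's own z axis and vertical above 0.4 rad)).
It also fails if it takes over 104 s, if anything falls off the work surface, if the arm or the gripper's body presses on something with over 40 N, if the wrist force passes 120 N, or if a joint passes its speed limit or range.

## Working session

There is one attempt and no reset: what is moved stays moved. The work goes in short steps, Python scripts to look and compute and a tool call to move; the robot and the scene stay as the last step left them, time stands still between calls to the robot, and variables do not carry over. Pictures are saved under pics/ and viewed, at most 14 in all, crops included, and the job is handed in when it is done.

Besides the shell and the picture viewer there is one more tool, called after "Call:" as name(argument=value, ...) on one line, values as JSON. arm_command: Moves the arm, as the interface text tells. Its arguments: {"type":"object","properties":{"increments":{"type":"array","items":{"type":"object","properties":{"slide":{"type":"array","items":{"type":"number"}},"spin":{"type":"number"},"gripper":{"type":"number"}}}},"newtons":{"type":"number"}},"required":["increments"]}

```bash
ls; mkdir -p pics; python3 - <<'E'
from station import status, imaging
import cv2,pickle
o=status.get_obs(); print(o)
d={}
for n in("scene","side","wrist"):
    d[n]=imaging.get_image(n); cv2.imwrite(f"pics/{n}0.png",d[n]["frame"][:,:,::-1])
    print(n,{k:v for k,v in d[n].items() if k!="frame"})
d["obs"]=o
pickle.dump(d,open("d0.pkl","wb"))
E
```

```text
pics
{'t': 0.0, 'q': array([ 1.22196615e+00,  5.34063845e-02,  1.61428202e+00, -6.36269712e-06,
        1.47598396e+00, -1.19043269e-01]), 'dq': array([ 7.45379401e-05, -4.45401507e-04, -1.84644448e-03, -7.55135878e-04,
       -1.91234642e-04,  1.07682572e-03]), 'effort': array([-1.01888570e-03, -3.93691671e+01, -3.70169950e+01, -8.96865072e-05,
        6.87075168e-03,  1.77015232e-05]), 'tool_pos': array([0.14222374, 0.60812626, 0.30263931]), 'tool_rot': array([-0.36009914, -3.12040586,  0.00317964]), 'contact_force': array([ 0.06155699, -0.48408554,  0.38334314]), 'wrist_torque': array([ 0.0009236 , -0.04764348, -0.03137244]), 'grip_force': 0.0, 'opening': 0.0852389194571875}
scene {'vfov': 42.43567737072488, 'cx': 323.7377964954065, 'cy': 199.07472926209587, 'k1': -0.10010265616064407, 'view': array([[ 0.72724591, -0.68603363,  0.02170824, -0.3547812 ],
       [ 0.40854271,  0.45806658,  0.78947315, -0.24833405],
       [-0.55154895, -0.56527238,  0.61340108, -1.09788399],
       [ 0.        ,  0.        ,  0.        ,  1.        ]])}
side {'vfov': 54.85574651387878, 'cx': 323.529450806752, 'cy': 201.7680086303243, 'k1': 0.0036385570697299832, 'view': array([[ 0.8686169 , -0.49547273, -0.00338373, -0.43834151],
       [ 0.22943774,  0.39615739,  0.88905435, -0.16164799],
       [-0.4391617 , -0.773024  ,  0.45778915, -1.01784847],
       [ 0.        ,  0.        ,  0.        ,  1.        ]])}
wrist {'vfov': 65.19572746630695, 'cx': 317.96360122678396, 'cy': 200.49860805354518, 'k1': -0.037598989462737674, 'mount': array([[ 1.00810683e-04,  9.60510094e-01,  2.78245126e-01,
         7.03103694e-02],
       [ 9.99999987e-01, -1.31233071e-04,  9.07114091e-05,
        -7.37603585e-04],
       [ 1.23644186e-04,  2.78245113e-01, -9.60510095e-01,
        -7.06981578e-02],
       [ 0.00000000e+00,  0.00000000e+00,  0.00000000e+00,
         1.00000000e+00]])}
```

View pics/scene0.png

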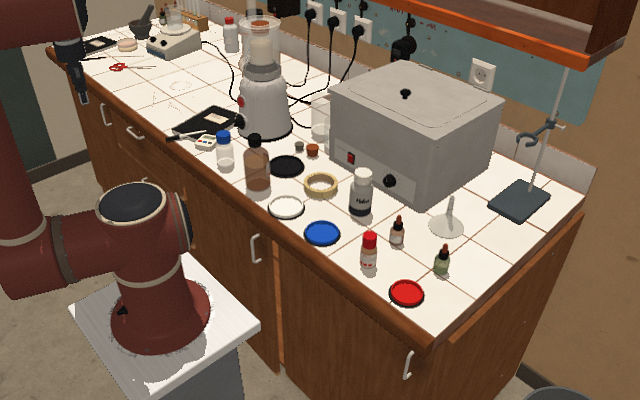

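View pics/side0.png

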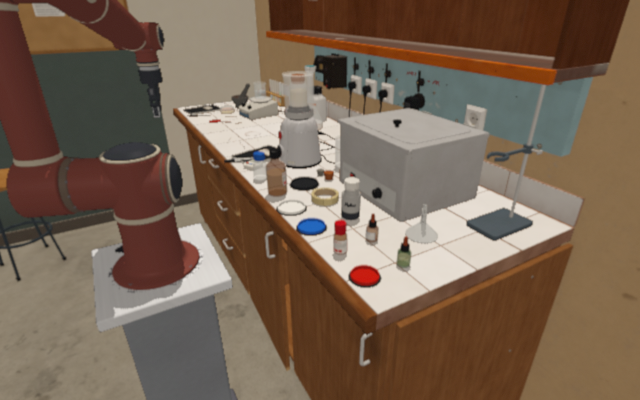

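View pics/wrist0.png

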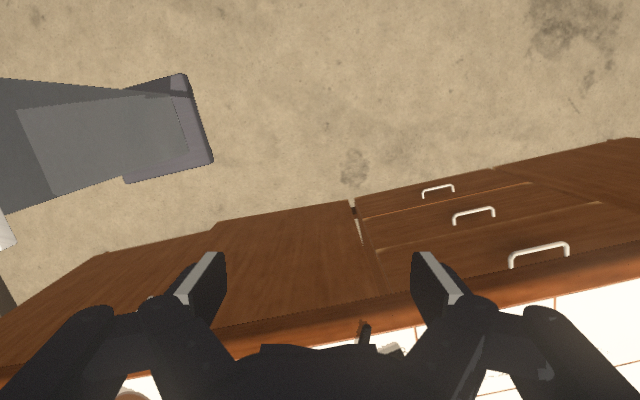

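Scene and side views show all caps and trays. Scene: caps red (369,240), blue (222,137), white (363,175), black (254,142); trays red (406,293), blue (322,233), white (286,207), black (286,166). Side: caps (341,229), (260,157), (351,185), (277,155); trays (365,276), (311,227), (291,208), (304,183). The wrist looks at the floor. Next: zoom for edges and segment.

```bash
cat > h.py <<'E'
import numpy as np, cv2, pickle
from scipy.spatial.transform import Rotation as R
def K(im):
    f=200/np.tan(np.radians(im["vfov"])/2); return np.array([[f,0,im["cx"]],[0,f,im["cy"]],[0,0,1.]])
def c2w(im,obs=None):
    if "view" in im: return np.linalg.inv(im["view"])
    T=np.eye(4);T[:3,:3]=R.from_rotvec(obs["tool_rot"]).as_matrix();T[:3,3]=obs["tool_pos"]
    return T@im["mount"]
def ray(im,p,obs=None):
    u=cv2.undistortPoints(np.array([[p]],float),K(im),np.array([im["k1"],0,0,0,0.]))[0,0]
    T=c2w(im,obs); d=T[:3,:3]@np.array([u[0],-u[1],-1]); return T[:3,3],d/np.linalg.norm(d)
def plane(im,p,z,obs=None):
    o,d=ray(im,p,obs); return o+d*(z-o[2])/d[2]
def tri(rays):
    A=0;b=0
    for o,d in rays:
        M=np.eye(3)-np.outer(d,d);A=A+M;b=b+M@o
    x=np.linalg.solve(A,b)
    return x,max(np.linalg.norm((np.eye(3)-np.outer(d,d))@(x-o)) for o,d in rays)
def blob(im,mask,seed,rad):
    m=np.zeros_like(mask);x,y=seed;m[y-rad:y+rad,x-rad:x+rad]=mask[y-rad:y+rad,x-rad:x+rad]
    n,l,s,c=cv2.connectedComponentsWithStats(m.astype(np.uint8))
    i=1+np.argmax(s[1:,4]);return s[i],c[i],l==i
E
python3 - <<'E'
from h import *
d=pickle.load(open("d0.pkl","rb"))
a=d["scene"]["frame"][120:320,190:450];b=d["side"]["frame"][140:300,235:435]
cv2.imwrite("pics/za.png",cv2.resize(a,None,fx=3,fy=3,interpolation=cv2.INTER_CUBIC)[:,:,::-1])
cv2.imwrite("pics/zb.png",cv2.resize(b,None,fx=3.75,fy=3.75,interpolation=cv2.INTER_CUBIC)[:,:,::-1])
seeds={"scene":dict(red=(369,240),blue=(222,137),black=(254,142),tred=(406,293),tblue=(322,233),tblack=(286,166)),
"side":dict(red=(341,229),blue=(260,157),black=(277,155),tred=(365,276),tblue=(311,227),tblack=(304,183))}
r={}
for n in seeds:
    im=d[n];f=im["frame"].astype(int);h=cv2.cvtColor(im["frame"],cv2.COLOR_RGB2HSV).astype(int);H,S,V=h[...,0],h[...,1],h[...,2]
    mk=dict(red=((H<8)|(H>172))&(S>150)&(V>90),blue=(abs(H-110)<14)&(S>120)&(V>60),black=V<50)
    for k,s in seeds[n].items():
        st,c,_=blob(im,mk[k.lstrip("t") if k!="tred" and k!="tblue" and k!="tblack" else k[1:]],s,26 if k[0]=="t" else 14)
        bc=(st[0]+st[2]/2-.5,st[1]+st[3]/2-.5); r.setdefault(k,[]).append((im,c,bc));print(n,k,st,c.round(1),bc)
for k,v in r.items():
    for j in(1,2):
        x,e=tri([ray(t[0],t[j]) for t in v]);print(k,x.round(4),round(e,4))
E
```

```text
scene red [363 231  14  19 228] [369.1 239.7] (np.float64(369.5), np.float64(240.0))
scene blue [216 130  14  14 173] [222.7 136.4] (np.float64(222.5), np.float64(136.5))
scene black [244 133  24  15 179] [254.7 139.8] (np.float64(255.5), np.float64(140.0))
scene tred [391 280  33  26 667] [406.5 292.2] (np.float64(407.0), np.float64(292.5))
scene tblue [305 221  34  24 657] [321.6 232.5] (np.float64(321.5), np.float64(232.5))
scene tblack [270 156  34  22 606] [286.  166.4] (np.float64(286.5), np.float64(166.5))
side red [335 220  11  16 141] [339.9 227.3] (np.float64(340.0), np.float64(227.5))
side blue [253 151  12   9  88] [258.3 155.3] (np.float64(258.5), np.float64(155.0))
side black [266 147  15  12 114] [274.1 152.5] (np.float64(273.0), np.float64(152.5))
side tred [350 266  30  20 471] [364.4 275.5] (np.float64(364.5), np.float64(275.5))
side tblue [297 219  29  16 353] [311.1 226.4] (np.float64(311.0), np.float64(226.5))
side tblack [291 178  27  12 249] [304.  183.5] (np.float64(304.0), np.float64(183.5))
red [ 0.4447 -0.195   0.0781] 0.0009
red [ 0.4439 -0.1967  0.0787] 0.001
blue [0.4385 0.3812 0.0974] 0.0008
blue [0.4388 0.3816 0.0977] 0.0003
black [0.4386 0.2211 0.1585] 0.0005
black [0.4308 0.2085 0.1654] 0.0022
tred [ 0.4389 -0.3222  0.0071] 0.0014
tred [ 0.4374 -0.3246  0.0093] 0.0014
tblue [ 0.4362 -0.0455  0.0064] 0.0013
tblue [ 0.4361 -0.0452  0.006 ] 0.0014
tblack [0.5589 0.2409 0.0082] 0.0011
tblack [0.5563 0.2357 0.0112] 0.0015
```

View pics/za.png

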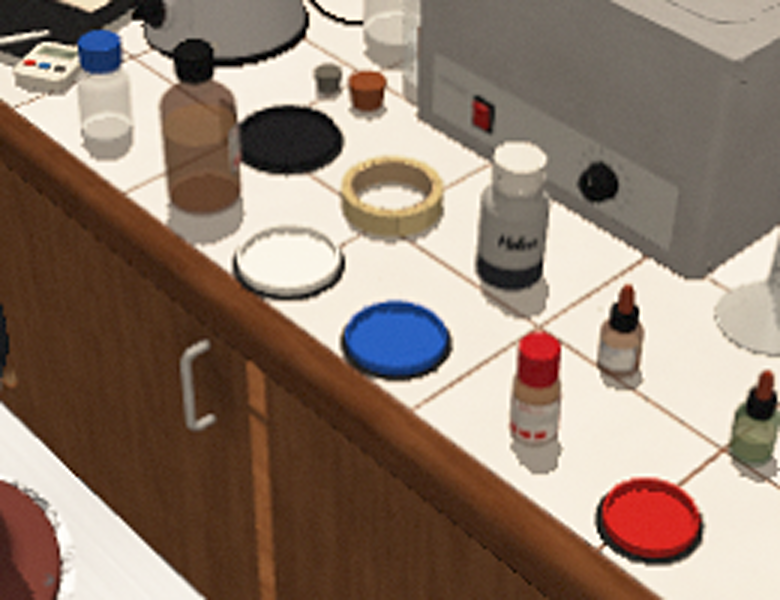

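View pics/zb.png

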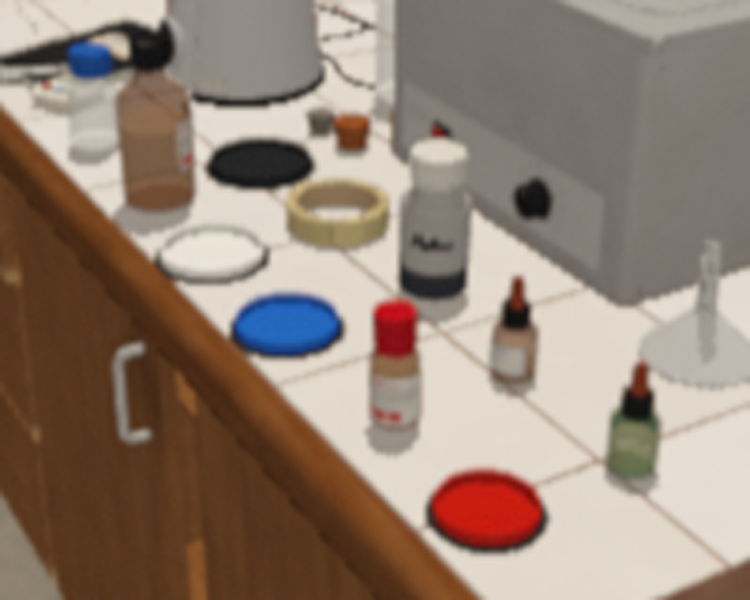

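Zooms: white cap spans scene x 491–548, y 143–197 (full-frame centre ≈ (362.7,176.2)), side ≈ (351.8,183.3). Black cap centre is scene ≈ (254.3,140), side ≈ (275.3,152). White tray centre is scene (286,207), side (291.4,207.2). A heating box and a blender stand close by, so I'll measure those too.

```bash
python3 - <<'E'
from h import *
d=pickle.load(open("d0.pkl","rb"))
Z=lambda n,p:(190+p[0]/3-.33,120+p[1]/3-.33) if n=="scene" else (235+p[0]/3.75-.37,140+p[1]/3.75-.37)
P=dict(blackcap=((194.5,61),(152,46)),whitecap=((519.5,170),(439.5,164)),whitetray=((289.5,262),(213,253.5)),blacktray=((289,138),(260,162)),
 redtray=((650,520),(487,510)),bluetray=((396.5,340),(287,324)),
 boxcorner=((692,277),(627,303)),boxtop=((752,58),(652,40)),greencollar=((762,402),(637,403)),browncollar=((623,316),(516,314)),
 boxleft=((419,115),(397,155)),tape=((392,195),(338,212)))
for k,(a,b) in P.items():
    x,e=tri([ray(d["scene"],Z("scene",a)),ray(d["side"],Z("side",b))]);print(k,x.round(4),round(e,4))
for p in((230,62),(308,20),(150,38)):print("blender",plane(d["scene"],Z("scene",p),0).round(3))
for p in((245,103),(325,78),(190,97)):print("blender",plane(d["side"],Z("side",p),0).round(3))
print(R.from_rotvec(d["obs"]["tool_rot"]).as_matrix().round(4))
E
```

```text
blackcap [0.442  0.2244 0.1574] 0.0019
whitecap [ 0.5779 -0.0471  0.1169] 0.0003
whitetray [0.4351 0.092  0.0085] 0.0004
blacktray [0.5579 0.2396 0.0118] 0.0011
redtray [ 0.4379 -0.3231  0.007 ] 0.0006
bluetray [ 0.4335 -0.0499  0.0101] 0.0004
boxcorner [ 0.6844 -0.1681  0.0151] 0.0009
boxtop [ 0.6591 -0.1993  0.2605] 0.0057
greencollar [ 0.5556 -0.3292  0.0566] 0.0016
browncollar [ 0.557  -0.1884  0.0539] 0.0009
boxleft [0.6836 0.1836 0.0124] 0.0006
tape [0.5673 0.0996 0.0138] 0.0011
blender [0.617 0.409 0.   ]
blender [0.739 0.422 0.   ]
blender [0.582 0.508 0.   ]
blender [0.626 0.411 0.   ]
blender [0.741 0.433 0.   ]
blender [0.58  0.458 0.   ]
[[-9.737e-01  2.278e-01 -7.000e-04]
 [ 2.278e-01  9.737e-01 -2.000e-03]
 [ 2.000e-04 -2.100e-03 -1.000e+00]]
```

Call:
arm_command(increments=[{"slide":[-0.19,-0.154,0],"spin":-13.2,"gripper":1},{"slide":[-0.19,-0.154,0],"spin":-13.2,"gripper":1},{"slide":[-0.19,-0.154,0],"spin":-13.2,"gripper":1},{"slide":[-0.19,-0.154,0],"spin":-13.2,"gripper":1},{"slide":[-0.19,-0.154,0],"spin":-13.2,"gripper":1},{"slide":[-0.19,-0.154,0],"spin":-13.2,"gripper":1},{"slide":[-0.19,-0.154,0],"spin":-13.2,"gripper":1},{"slide":[-0.19,-0.154,0],"spin":-13.2,"gripper":1}])

```text
t: 0.82
tool_pos: [0.2932, 0.4141, 0.3038]
tool_rot: [-0.005, -3.141, -0.0]
contact_force: [-0.7, 0.5, 0.5]
opening: 0.0854
grip_force: 0.0
```

Call:
arm_command(increments=[{"slide":[-0.149,-0.192,0],"gripper":1},{"slide":[-0.149,-0.192,0],"gripper":1},{"slide":[-0.149,-0.192,0],"gripper":1},{"slide":[-0.149,-0.192,0],"gripper":1},{"slide":[-0.149,-0.192,0],"gripper":1},{"slide":[-0.149,-0.192,0],"gripper":1},{"slide":[-0.149,-0.192,0],"gripper":1},{"slide":[-0.149,-0.192,0],"gripper":1}])

```text
validation failed for argument at $.in...
```

```bash
python3 - <<'E'
from h import *
from station import status, imaging
o=status.get_obs();im=imaging.get_image("wrist");pickle.dump((o,im),open("w1.pkl","wb"));cv2.imwrite("pics/w1.png",im["frame"][:,:,::-1]);print(o["tool_pos"],o["tool_rot"])
W=np.linalg.inv(c2w(im,o))
for n,p in dict(black=(.442,.2244,.1535),tblack=(.558,.240,.009),twhite=(.435,.092,.009)).items():
    q=W@np.array([*p,1]);uv,_=cv2.projectPoints(np.array([[q[0],-q[1],-q[2]]]),np.zeros(3),np.zeros(3),K(im),np.array([im["k1"],0,0,0,0.]));print(n,uv.ravel())
E
```

```text
[0.29322552 0.41405168 0.30375771] [-4.70827204e-03 -3.14139654e+00 -3.69647174e-04]
black [108.64439435 366.77159036]
tblack [198.37104441 353.63609008]
twhite [ 79.59664745 277.13636891]
```

View pics/w1.png

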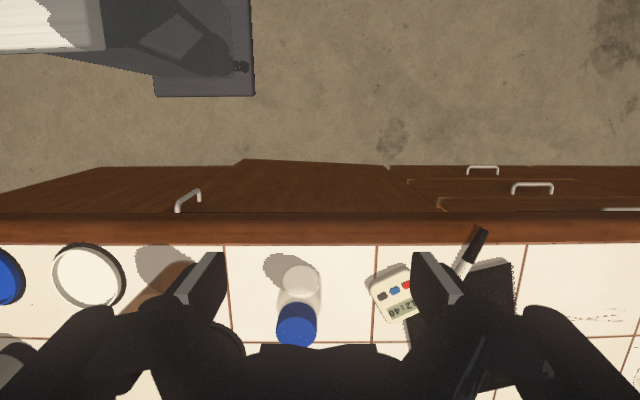

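Wrist view shows the blue cap at (296,325) and the white tray at (88,277). The move was refused, so the arm hasn't moved. I'll cross-check these points against the fixed cameras.

```bash
python3 - <<'E'
from h import *
o,im=pickle.load(open("w1.pkl","rb"));d=pickle.load(open("d0.pkl","rb"))
h=cv2.cvtColor(im["frame"],cv2.COLOR_RGB2HSV).astype(int);H,S,V=h[...,0],h[...,1],h[...,2]
st,c,_=blob(im,(abs(H-110)<14)&(S>120)&(V>60),(296,325),35);print(st,c)
for z in(.09,.0975,.104):print("blue",z,plane(im,c,z,o).round(4))
for z in(0,.009):print("wt",z,plane(im,(88.5,277),z,o).round(4),plane(d["scene"],(286,207),z).round(4),plane(d["side"],(291.4,207.2),z).round(4))
print(plane(d["scene"],(222.5,136.5),.093),plane(d["side"],(258.5,155),.093))
for n,a,b in(("blue",(222.5,136.5),(258.5,155)),):
  print(tri([ray(d["scene"],a),ray(d["side"],b),ray(im,c,o)]))
print(tri([ray(d["scene"],(286,207)),ray(d["side"],(291.4,207.2)),ray(im,(88.5,277),o)]))
print(c2w(im,o).round(3))
E
```

```text
[276 317  40  30 938] [295.84754797 331.43496802]
blue 0.09 [0.453  0.3888 0.09  ]
blue 0.0975 [0.447  0.3894 0.0975]
blue 0.104 [0.4417 0.39   0.104 ]
wt 0 [0.4398 0.097  0.    ] [0.442  0.1009 0.    ] [0.4412 0.1065 0.    ]
wt 0.009 [0.4346 0.1046 0.009 ] [0.435  0.0922 0.009 ] [0.4342 0.091  0.009 ]
[0.44256379 0.38822679 0.093     ] [0.44342285 0.39420601 0.093     ]
(array([0.44382695, 0.38922072, 0.09503697]), np.float64(0.0040017010917483))
(array([0.43869229, 0.0989792 , 0.00322518]), np.float64(0.0014305759294585066))
[[ 0.003 -0.961 -0.278  0.223]
 [ 1.     0.003  0.001  0.413]
 [ 0.    -0.278  0.961  0.374]
 [ 0.     0.     0.     1.   ]]
```

Call:
arm_command(increments=[{"slide":[-0.149,-0.192,0],"gripper":1},{"slide":[-0.149,-0.192,0],"gripper":1},{"slide":[-0.149,-0.192,0],"gripper":1},{"slide":[-0.149,-0.192,0],"gripper":1},{"slide":[-0.149,-0.192,0],"gripper":1},{"slide":[-0.149,-0.192,0],"gripper":1}])

```text
validation failed for argument at $.in...
```

Call:
arm_command(increments=[{"slide":[-0.149,-0.192,0],"spin":0,"gripper":1},{"slide":[-0.149,-0.192,0],"spin":0,"gripper":1},{"slide":[-0.149,-0.192,0],"spin":0,"gripper":1},{"slide":[-0.149,-0.192,0],"spin":0,"gripper":1},{"slide":[-0.149,-0.192,0],"spin":0,"gripper":1},{"slide":[-0.149,-0.192,0],"spin":0,"gripper":1},{"slide":[-0.149,-0.192,0],"spin":0,"gripper":1}])

```text
t: 1.45
tool_pos: [0.4438, 0.2208, 0.3038]
tool_rot: [0.006, 3.141, -0.003]
contact_force: [0.5, 0.6, 0.4]
opening: 0.0858
grip_force: 0.0
```

```bash
python3 - <<'E'
from h import *
from station import status, imaging
o=status.get_obs();im=imaging.get_image("wrist");pickle.dump((o,im),open("w2.pkl","wb"));cv2.imwrite("pics/w2.png",im["frame"][:,:,::-1]);print(o["tool_pos"],o["tool_rot"])
E
```

```text
[0.44381456 0.22082704 0.30383147] [ 5.63603231e-03  3.14067144e+00 -2.65023076e-03]
```

View pics/w2.png

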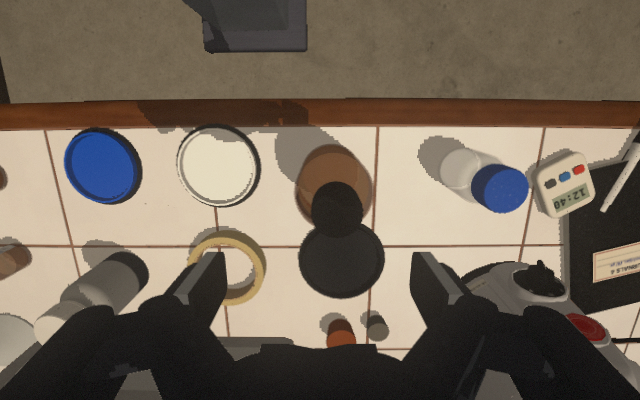

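Wrist view 2 shows the black cap at about (337,208), black tray (341,260), white tray (219,165), blue tray (103,165), blue cap (500,189), white bottle's top partly at the lower left. I'll triangulate across the three views.

```bash
python3 - <<'E'
from h import *
o,im=pickle.load(open("w2.pkl","rb"));o1,i1=pickle.load(open("w1.pkl","rb"));d=pickle.load(open("d0.pkl","rb"))
h=cv2.cvtColor(im["frame"],cv2.COLOR_RGB2HSV).astype(int);H,S,V=h[...,0],h[...,1],h[...,2]
B=(abs(H-110)<14)&(S>120)&(V>60)
s1,c1,_=blob(im,B,(500,189),36);s2,c2,_=blob(im,B,(103,165),45);s3,c3,l=blob(im,V<55,(340,240),65);print(s1,c1,s2,c2,s3,c3)
bl=l.sum(1);print({y:(np.where(l[y])[0][[0,-1]].tolist()) for y in range(180,300,6) if bl[y]})
sc,sd=d["scene"],d["side"]
def T(n,a,b,w,extra=[]):
    x,e=tri([ray(sc,a),ray(sd,b),ray(im,w,o)]+extra);print(n,x.round(4),round(e,4))
T("bluecap",(222.5,136.5),(258.5,155),c1,[ray(i1,(295.8,331.4),o1)])
T("bluetray",(321.6,232.5),(311.1,226.4),c2)
T("whitetray",(286,207),(291.4,207.2),(219,165),[ray(i1,(88.5,277),o1)])
T("blackcap",(254.3,140),(275.3,152),(337,208))
T("blacktray",(286,166.4),(304,183.5),(341.5,260))
E
```

```text
[ 484  169   44   44 1495] [505.57591973 190.46354515] [  64  132   73   71 4009] [100.10077326 166.51758543] [ 299  182   85  116 6832] [339.75351288 244.63217213]
{186: [322, 349], 192: [316, 355], 198: [313, 358], 204: [312, 361], 210: [311, 362], 216: [311, 362], 222: [314, 360], 228: [316, 368], 234: [309, 374], 240: [305, 377], 246: [302, 379], 252: [300, 381], 258: [300, 383], 264: [300, 383], 270: [303, 381], 276: [304, 378], 282: [308, 373], 288: [314, 367], 294: [325, 358]}
bluecap [0.4444 0.3909 0.0952] 0.0038
bluetray [ 0.4366 -0.045   0.0059] 0.0013
whitetray [0.4381 0.0994 0.0031] 0.0021
blackcap [0.4455 0.2329 0.1526] 0.0029
blacktray [0.5635 0.2492 0.0028] 0.0024
```

Call:
arm_command(increments=[{"slide":[-0.003,0.012,0.02],"spin":0,"gripper":1},{"slide":[-0.003,0.012,0.05],"spin":0,"gripper":1},{"slide":[-0.003,0.012,0.075],"spin":0,"gripper":1},{"slide":[-0.003,0.012,0.092],"spin":0,"gripper":1},{"slide":[-0.003,0.012,0.092],"spin":0,"gripper":1},{"slide":[-0.003,0.012,0.092],"spin":0,"gripper":1}])

```text
t: 2.0
tool_pos: [0.443, 0.2369, 0.2109]
tool_rot: [0.005, -3.139, 0.001]
contact_force: [0.1, 0.8, 0.2]
opening: 0.0855
grip_force: 0.0
```

```bash
python3 - <<'E'
from h import *
from station import status, imaging
o=status.get_obs();im=imaging.get_image("wrist");s=imaging.get_image("side")
h=lambda f:cv2.resize(f,None,fx=1,fy=1)
cv2.imwrite("pics/w3.png",np.vstack([im["frame"][120:400],cv2.resize(s["frame"][100:240,200:420],(640,300))])[:,:,::-1]);print(o["tool_pos"],o["tool_rot"])
E
```

```text
[0.44304489 0.23686516 0.21092852] [ 5.28429685e-03 -3.13884276e+00  7.90224907e-04]
```

View pics/w3.png

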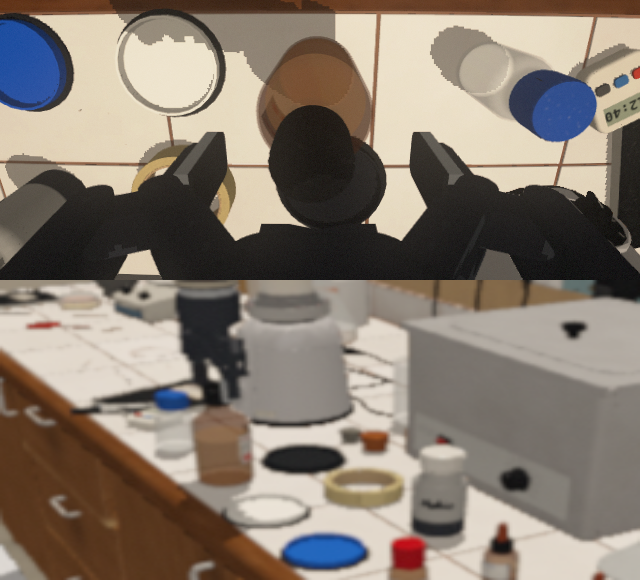

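Bottom: the gripper straddles the black cap, centred between the pads (cap about x 313, pads 222/413). Closing.

Call:
arm_command(increments=[{"slide":[0,0,0],"spin":0,"gripper":-1},{"slide":[0,0,0],"spin":0,"gripper":-1},{"slide":[0,0,0],"spin":0,"gripper":-1},{"slide":[0,0,0],"spin":0,"gripper":-1},{"slide":[0,0,0],"spin":0,"gripper":-1},{"slide":[0,0,0],"spin":0,"gripper":-1},{"slide":[0,0,0],"spin":0,"gripper":-1},{"slide":[0,0,0],"spin":0,"gripper":-1}], newtons=50)

```text
t: 2.77
tool_pos: [0.445, 0.2353, 0.213]
tool_rot: [-0.001, 3.14, -0.0]
contact_force: [0.2, -2.5, 5.1]
opening: 0.0354
grip_force: 50.7
```

Call:
arm_command(increments=[{"slide":[0,0,-0.01],"spin":0,"gripper":-1},{"slide":[0,0,-0.025],"spin":0,"gripper":-1},{"slide":[0,0,-0.04],"spin":0,"gripper":-1},{"slide":[-0.03,0.004,-0.04],"spin":0,"gripper":-1},{"slide":[-0.06,0.008,-0.04],"spin":0,"gripper":-1},{"slide":[-0.09,0.012,-0.04],"spin":0,"gripper":-1},{"slide":[-0.118,0.014,-0.04],"spin":0,"gripper":-1},{"slide":[-0.118,0.014,-0.04],"spin":0,"gripper":-1}])

```text
t: 3.43
tool_pos: [0.5657, 0.2491, 0.2499]
tool_rot: [0.001, 3.141, -0.001]
contact_force: [-0.0, -0.3, -4.1]
opening: 0.0349
grip_force: 51.1
```

```bash
python3 - <<'E'
from h import *
from station import status, imaging
o=status.get_obs();im=imaging.get_image("wrist");s=imaging.get_image("scene")
cv2.imwrite("pics/w4.png",np.vstack([im["frame"][120:400],cv2.resize(s["frame"][100:240,200:420],(640,300))])[:,:,::-1]);print(o)
E
```

```text
{'t': 3.4333, 'q': array([ 2.94742858e-01,  7.44244402e-02,  1.68158546e+00, -6.37231421e-04,
        1.38502250e+00, -1.27506437e+00]), 'dq': array([ 0.01455645, -0.06175969,  0.06629624,  0.01663927,  0.07016644,
        0.01238658]), 'effort': array([  0.51789058, -39.50596333, -38.22986126,   0.23426725,
         0.43725464,  -0.07003898]), 'tool_pos': array([0.56568608, 0.24914253, 0.24993944]), 'tool_rot': array([ 1.36875457e-03,  3.14087404e+00, -6.85003826e-04]), 'contact_force': array([-0.03162839, -0.25970703, -4.12185314]), 'wrist_torque': array([-0.05276452, -0.03960992, -0.05427992]), 'grip_force': 51.064078225172125, 'opening': 0.03493994100550319}
```

View pics/w4.png

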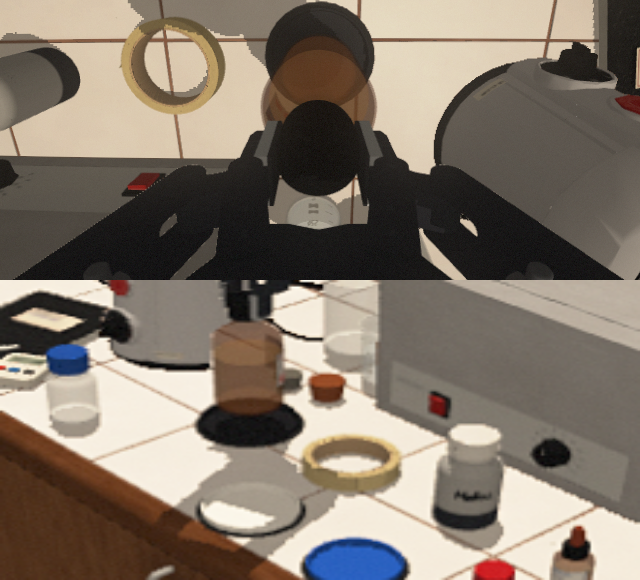

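The black bottle is held upright over its tray. Wrist: tray centre near (320,172), cap top disc near (318,268).

```bash
python3 - <<'E'
from h import *
from station import status, imaging
o=status.get_obs();im=imaging.get_image("wrist");pickle.dump((o,im),open("w4.pkl","wb"))
g=cv2.cvtColor(im["frame"],cv2.COLOR_RGB2GRAY)
m=g<70
print({y:np.where(m[y,255:385])[0][[0,-1]].tolist() for y in range(118,185,6) if m[y,255:385].any()})
print({y:np.where((g<40)[y,255:385])[0][[0,-1]].tolist() for y in range(212,320,8) if (g<40)[y,255:385].any()})
ys,xs=np.nonzero(m[118:160,255:385]);print(ys.min()+118)
for z in(0,.003,.012):print(plane(im,(320,172),z,o))
for z in(.19,.204):print(plane(im,(318,268),z,o))
E
```

```text
{130: [47, 81], 136: [35, 93], 142: [27, 102], 148: [21, 107], 154: [18, 111], 160: [15, 114], 166: [13, 116], 172: [11, 117], 178: [11, 118], 184: [11, 118]}
{220: [56, 69], 228: [40, 86], 236: [33, 93], 244: [22, 103], 252: [3, 124], 260: [0, 125], 268: [0, 129], 276: [13, 129], 284: [0, 129], 292: [0, 129], 300: [0, 129], 308: [0, 129], 316: [0, 129]}
127
[0.55235151 0.25027992 0.        ]
[0.55178614 0.2502632  0.003     ]
[0.55009001 0.25021306 0.012     ]
[0.5616386  0.24837395 0.19      ]
[0.55416933 0.24838672 0.204     ]
```

```bash
python3 - <<'E'
from h import *
from station import imaging
d=pickle.load(open("d0.pkl","rb"));o,im=pickle.load(open("w4.pkl","rb"));o2,i2=pickle.load(open("w2.pkl","rb"))
for z in(.1535,.165):print(z,plane(d["scene"],(254.3,140),z).round(4),plane(d["side"],(275.3,152),z).round(4),"w2",plane(i2,(337,208),z,o2).round(4))
def proj(im,p,o=None):
    q=np.linalg.inv(c2w(im,o))@np.array([*p,1]);return cv2.projectPoints(np.array([[q[0],-q[1],-q[2]]]),np.zeros(3),np.zeros(3),K(im),np.array([im["k1"],0,0,0,0.]))[0].ravel().round(1)
a=np.linspace(0,6.28,25)
def circ(im,c,r,o=None):
    p=np.array([proj(im,(c[0]+r*np.cos(t),c[1]+r*np.sin(t),c[2]),o) for t in a]);return p.min(0),p.max(0)
for x in(.555,.560,.565):
    print(x,circ(im,(x,.2492,.202),.019,o))
s=imaging.get_image("scene");s2=imaging.get_image("side");pickle.dump((s,s2),open("f4.pkl","wb"))
# body outline sampling rows: brown bottle columns
for n,I in(("scene",s),("side",s2)):
    print(n,[ (x,proj(I,(x,.2492,.037)),proj(I,(x,.2492,.10))) for x in(.555,.565)],proj(I,(.5630,.250,.003)))
z=np.vstack([cv2.resize(s["frame"][120:190,230:330],(800,300)[:1]+(300,)) if 0 else cv2.resize(s["frame"][125:195,245:335],None,fx=6,fy=6,interpolation=cv2.INTER_CUBIC)])
cv2.imwrite("pics/f4.png",z[:,:,::-1])
E
```

```text
0.1535 [0.4428 0.2285 0.1535] [0.4488 0.2363 0.1535] w2 [0.4433 0.2339 0.1535]
0.165 [0.4318 0.213  0.165 ] [0.4367 0.2065 0.165 ] w2 [0.4397 0.2332 0.165 ]
0.555 (array([274.8, 225.1]), array([365. , 306.4]))
0.56 (array([275.3, 236.6]), array([364.5, 316.1]))
0.565 (array([275.8, 247.9]), array([364. , 325.6]))
scene [(0.555, array([282.7, 157.9]), array([282.2, 139.6])), (0.565, array([285.3, 156.7]), array([284.8, 138.4]))] [284.9 166.3]
side [(0.555, array([302.1, 175.7]), array([301.6, 159.8])), (0.565, array([304.5, 175.1]), array([304.1, 159.3]))] [304.2 183.5]
```

View pics/f4.png

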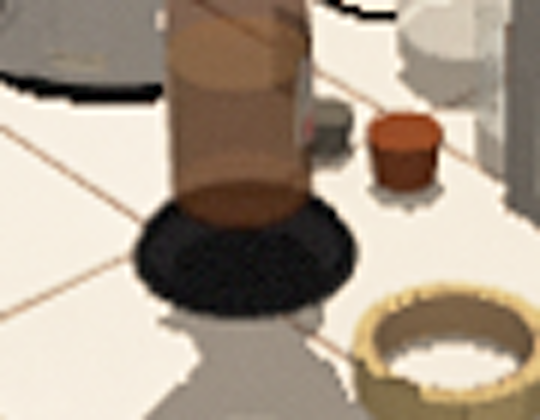

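Bottle body centre (scene ≈285.0) against tray centre (≈286): within 2–3 mm. I'll nudge slightly and lower.

Call:
arm_command(increments=[{"slide":[-0.002,0.001,0.012],"spin":0,"gripper":-1},{"slide":[-0.002,0.001,0.02],"spin":0,"gripper":-1},{"slide":[-0.002,0.001,0.026],"spin":0,"gripper":-1},{"slide":[-0.002,0.001,0.03],"spin":0,"gripper":-1},{"slide":[-0.002,0.001,0.032],"spin":0,"gripper":-1},{"slide":[-0.002,0.001,0.032],"spin":0,"gripper":-1}])

```text
t: 4.18
tool_pos: [0.5639, 0.2504, 0.2189]
tool_rot: [0.001, -3.14, 0.001]
contact_force: [-0.4, 0.3, -3.3]
opening: 0.0353
grip_force: 51.0
```

Call:
arm_command(increments=[{"slide":[0,0,0.001],"spin":0,"gripper":-1},{"slide":[0,0,0.002],"spin":0,"gripper":-1},{"slide":[0,0,0.003],"spin":0,"gripper":-1},{"slide":[0,0,0.003],"spin":0,"gripper":-1}])

```text
t: 4.52
tool_pos: [0.5645, 0.2505, 0.217]
tool_rot: [-0.001, 3.141, 0.0]
contact_force: [-0.1, 0.1, -4.4]
opening: 0.0354
grip_force: 51.0
```

Call:
arm_command(increments=[{"slide":[0,0,0.001],"spin":0,"gripper":-1},{"slide":[0,0,0.002],"spin":0,"gripper":-1},{"slide":[0,0,0.002],"spin":0,"gripper":-1}])

```text
t: 4.77
tool_pos: [0.5649, 0.2506, 0.2161]
tool_rot: [-0.001, 3.14, 0.0]
contact_force: [-0.6, -1.3, -0.6]
opening: 0.0352
grip_force: 51.4
```

Call:
arm_command(increments=[{"slide":[0,0,0],"spin":0,"gripper":0},{"slide":[0,0,0],"spin":0,"gripper":0.3},{"slide":[0,0,0],"spin":0,"gripper":0.6},{"slide":[0,0,0],"spin":0,"gripper":1},{"slide":[0,0,0],"spin":0,"gripper":1},{"slide":[0,0,-0.03],"spin":0,"gripper":1},{"slide":[0,0,-0.06],"spin":0,"gripper":1},{"slide":[0,0,-0.09],"spin":0,"gripper":1}])

```text
t: 5.43
tool_pos: [0.564, 0.2504, 0.3052]
tool_rot: [0.001, -3.14, 0.001]
contact_force: [0.4, 0.3, 0.4]
opening: 0.0855
grip_force: 0.0
```

```bash
python3 - <<'E'
from h import *
from station import status, imaging
o=status.get_obs();im=imaging.get_image("wrist");s=imaging.get_image("scene");pickle.dump((o,im,s),open("w5.pkl","wb"))
cv2.imwrite("pics/w5.png",np.vstack([im["frame"][60:340],cv2.resize(s["frame"][100:240,200:420],(640,300))])[:,:,::-1]);print(o["tool_pos"],o["contact_force"],o["opening"])
E
```

```text
[0.56398697 0.25037043 0.30524031] [0.3710929  0.28781819 0.39599364] 0.08545645774060237
```

View pics/w5.png

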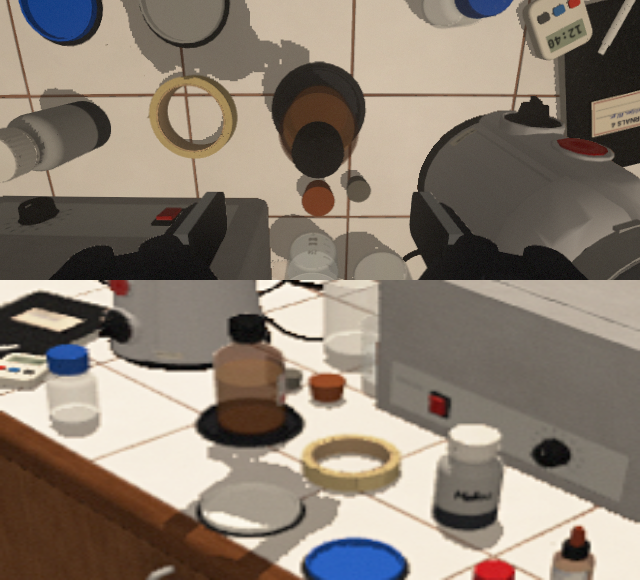

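The black bottle stands in its tray, upright and released; wrist and scene agree within about 3 mm. Next is blue.

Call:
arm_command(increments=[{"slide":[0.123,0.14,0],"spin":0,"gripper":1},{"slide":[0.123,0.14,0],"spin":0,"gripper":1},{"slide":[0.123,0.14,0],"spin":0,"gripper":1},{"slide":[0.123,0.14,0],"spin":0,"gripper":1},{"slide":[0.123,0.14,0],"spin":0,"gripper":1},{"slide":[0.123,0.14,0.04],"spin":0,"gripper":1},{"slide":[0.123,0.14,0.06],"spin":0,"gripper":1},{"slide":[0.123,0.14,0.06],"spin":0,"gripper":1}])

```text
t: 6.2
tool_pos: [0.4384, 0.3893, 0.2384]
tool_rot: [0.003, -3.133, 0.009]
contact_force: [-0.5, -0.3, -0.8]
opening: 0.0854
grip_force: 0.0
```

```bash
cat >> h.py <<'E'
def proj(im,p,o=None):
    q=np.linalg.inv(c2w(im,o))@np.array([*p,1]);return cv2.projectPoints(np.array([[q[0],-q[1],-q[2]]]),np.zeros(3),np.zeros(3),K(im),np.array([im["k1"],0,0,0,0.]))[0].ravel().round(1)
def colmask(im,c):
    h=cv2.cvtColor(im["frame"],cv2.COLOR_RGB2HSV).astype(int);H,S,V=h[...,0],h[...,1],h[...,2]
    return {"blue":(abs(H-110)<14)&(S>120)&(V>30),"red":((H<8)|(H>172))&(S>150)&(V>50)}[c]
def capcheck(im,o,mask,p0,ztop,r):
    # centre of the cap's upper disc: extreme columns and near (upper) edge of the blob
    u=proj(im,p0,o).astype(int);m=np.zeros_like(mask);y0,y1,x0,x1=max(u[1]-70,0),u[1]+90,max(u[0]-90,0),u[0]+90
    m[y0:y1,x0:x1]=mask[y0:y1,x0:x1]
    n,l,s,c=cv2.connectedComponentsWithStats(m.astype(np.uint8));i=1+np.argmax(s[1:,4])
    return s[i],c[i]
E
python3 - <<'E'
from h import *
from station import status, imaging
o=status.get_obs();im=imaging.get_image("wrist");pickle.dump((o,im),open("w6.pkl","wb"))
cv2.imwrite("pics/w6.png",im["frame"][:,:,::-1]);print(o["tool_pos"])
s,c=capcheck(im,o,colmask(im,"blue"),(.442,.39,.104),.104,.0215);print(s,c)
for x in(.436,.441,.446):
  print(x,[proj(im,(x+a,.390+b,.104),o) for a,b in((-.0215,0),(.0215,0),(0,-.0215),(0,.0215))])
E
```

```text
[0.43836157 0.38925943 0.23844523]
[ 292  199   59   52 2346] [320.97655584 225.06095482]
0.436 [array([321.5, 183.8]), array([321.2, 243. ]), array([290.3, 214.1]), array([352.5, 214.3])]
0.441 [array([321.5, 191.1]), array([321.2, 249.4]), array([290.5, 220.9]), array([352.2, 221.2])]
0.446 [array([321.5, 198.2]), array([321.2, 255.8]), array([290.6, 227.7]), array([352. , 227.9])]
```

View pics/w6.png

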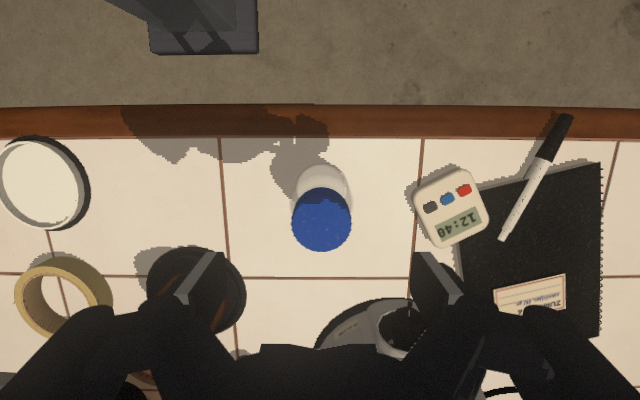

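Blue cap disc spans x 292–351 with far edge row 251, which puts the axis at about (0.442, 0.390), as planned. Descend and grip.

Call:
arm_command(increments=[{"slide":[-0.001,0,0.04],"spin":0,"gripper":1},{"slide":[-0.001,0,0.07],"spin":0,"gripper":1},{"slide":[-0.001,0,0.09],"spin":0,"gripper":1},{"slide":[-0.001,0,0.09],"spin":0,"gripper":1},{"slide":[-0.001,0,0.09],"spin":0,"gripper":1}])

```text
t: 6.67
tool_pos: [0.4428, 0.3903, 0.1556]
tool_rot: [-0.0, -3.141, 0.0]
contact_force: [0.5, 0.1, 0.9]
opening: 0.0854
grip_force: 0.0
```

Call:
arm_command(increments=[{"slide":[0,0,0.003],"spin":0,"gripper":-1},{"slide":[0,0,0.003],"spin":0,"gripper":-1},{"slide":[0,0,0.003],"spin":0,"gripper":-1},{"slide":[0,0,0.003],"spin":0,"gripper":-1},{"slide":[0,0,0.003],"spin":0,"gripper":-1},{"slide":[0,0,0.003],"spin":0,"gripper":-1},{"slide":[0,0,0.003],"spin":0,"gripper":-1}])

```text
t: 7.25
tool_pos: [0.4434, 0.391, 0.1542]
tool_rot: [-0.001, 3.138, 0.003]
contact_force: [0.4, -0.6, 6.8]
opening: 0.041
grip_force: 51.1
```

Call:
arm_command(increments=[{"slide":[0,0,-0.015],"spin":0,"gripper":-1},{"slide":[0,0,-0.035],"spin":0,"gripper":-1},{"slide":[0,-0.02,-0.05],"spin":0,"gripper":-1},{"slide":[0.001,-0.055,-0.05],"spin":0,"gripper":-1},{"slide":[0.002,-0.095,-0.05],"spin":0,"gripper":-1},{"slide":[0.003,-0.135,-0.05],"spin":0,"gripper":-1},{"slide":[0.004,-0.175,-0.05],"spin":0,"gripper":-1},{"slide":[0.005,-0.21,-0.05],"spin":0,"gripper":-1}])

```text
t: 7.92
tool_pos: [0.4365, 0.1785, 0.2015]
tool_rot: [0.001, -3.141, 0.001]
contact_force: [0.2, -0.2, -1.6]
opening: 0.0411
grip_force: 51.1
```

Call:
arm_command(increments=[{"slide":[0,-0.035,0],"spin":0,"gripper":-1},{"slide":[0,-0.075,0],"spin":0,"gripper":-1},{"slide":[0,-0.115,0],"spin":0,"gripper":-1},{"slide":[0,-0.155,0],"spin":0,"gripper":-1},{"slide":[0,-0.185,0],"spin":0,"gripper":-1},{"slide":[0,-0.21,0],"spin":0,"gripper":-1},{"slide":[0,-0.225,0],"spin":0,"gripper":-1},{"slide":[0,-0.225,0],"spin":0,"gripper":-1}])

```text
t: 8.58
tool_pos: [0.4373, -0.0469, 0.2018]
tool_rot: [-0.005, -3.141, 0.001]
contact_force: [-0.9, -0.3, -1.8]
opening: 0.0412
grip_force: 51.1
```

```bash
cat > look.py <<'E'
import sys
from h import *
from station import status, imaging
o=status.get_obs();im=imaging.get_image("wrist");s=imaging.get_image("scene");n=sys.argv[1];pickle.dump((o,im,s),open(n+".pkl","wb"))
cv2.imwrite(f"pics/{n}.png",np.vstack([im["frame"][80:380],cv2.resize(s["frame"][120:320,220:460],(360,300)).repeat(1,0) if 0 else cv2.resize(s["frame"][180:320,260:460],(640,300))])[:,:,::-1]);print(o["tool_pos"],o["tool_rot"],o["contact_force"],o["opening"],o["grip_force"])
E
python3 look.py w7; python3 - <<'E'
from h import *
o,im,s=pickle.load(open("w7.pkl","rb"))
m=colmask(im,"blue");n,l,st,c=cv2.connectedComponentsWithStats(m.astype(np.uint8))
for i in range(1,n):
    if st[i,4]>150:print(st[i],c[i].round(1))
print("tray",proj(im,(.4366,-.045,.009),o),[proj(im,(.4366+a,-.045+b,.012),o) for a,b in((-.043,0),(0,-.043),(0,.043))])
t=o["tool_pos"];print("cap",[proj(im,(t[0]+a,t[1]+b,t[2]-.05),o) for a,b in((-.0215,0),(.0215,0),(0,-.0215),(0,.0215))])
E
```

```text
[ 0.43725396 -0.04691091  0.20182571] [-5.36697255e-03 -3.14142797e+00  1.30926165e-03] [-0.91097285 -0.26127088 -1.80516722] 0.04115550104333891 51.13402196962852
[ 274  145  100   77 3077] [328.4 173. ]
[ 272  216   94  104 7553] [318.7 268.8]
tray [321.3 193.4] [array([321.3, 143.9]), array([271.5, 194.4]), array([371.1, 194.1])]
cap [array([319.8, 233. ]), array([319.9, 320.9]), array([270.4, 279.1]), array([369.3, 278.9])]
```

View pics/w7.png

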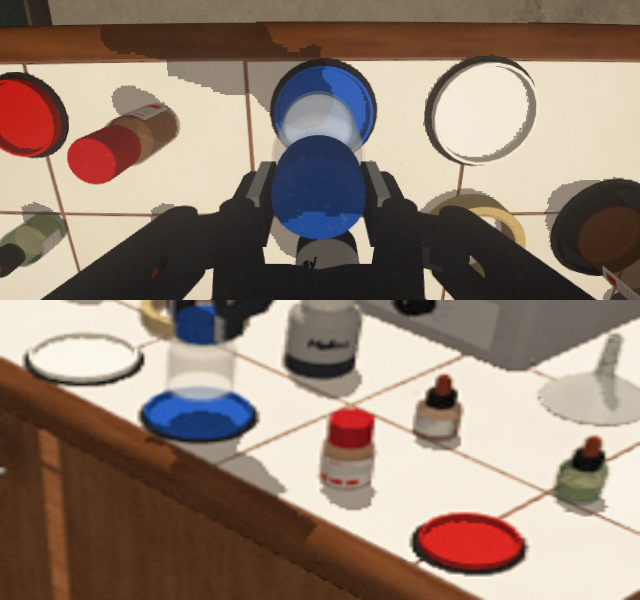

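The blue bottle hangs upright, tray spans x 274–374 (centre 323.5) against cap centre 319, so shift +4 mm in y and lower.

Call:
arm_command(increments=[{"slide":[0,0.004,0.012],"spin":0,"gripper":-1},{"slide":[0,0.004,0.024],"spin":0,"gripper":-1},{"slide":[0,0.004,0.034],"spin":0,"gripper":-1},{"slide":[0,0.004,0.039],"spin":0,"gripper":-1},{"slide":[0,0.004,0.041],"spin":0,"gripper":-1},{"slide":[0,0.004,0.042],"spin":0,"gripper":-1},{"slide":[0,0.004,0.043],"spin":0,"gripper":-1},{"slide":[0,0.004,0.043],"spin":0,"gripper":-1}])

```text
t: 9.35
tool_pos: [0.4378, -0.0406, 0.1591]
tool_rot: [-0.001, 3.141, -0.0]
contact_force: [0.2, 0.0, -1.6]
opening: 0.0413
grip_force: 51.2
```

Call:
arm_command(increments=[{"slide":[0,0,0.001],"spin":0,"gripper":-1},{"slide":[0,0,0.002],"spin":0,"gripper":-1},{"slide":[0,0,0.003],"spin":0,"gripper":-1},{"slide":[0,0,0.003],"spin":0,"gripper":-1}])

```text
t: 9.68
tool_pos: [0.4384, -0.0408, 0.1572]
tool_rot: [-0.001, 3.14, -0.001]
contact_force: [-0.8, -0.2, 3.5]
opening: 0.0413
grip_force: 51.7
```

Call:
arm_command(increments=[{"slide":[0,0,0],"spin":0,"gripper":0.2},{"slide":[0,0,0],"spin":0,"gripper":0.5},{"slide":[0,0,0],"spin":0,"gripper":0.8},{"slide":[0,0,0],"spin":0,"gripper":1},{"slide":[0,0,0],"spin":0,"gripper":1},{"slide":[0,0,-0.03],"spin":0,"gripper":1},{"slide":[0,0,-0.07],"spin":0,"gripper":1},{"slide":[0,0,-0.11],"spin":0,"gripper":1}])

```text
t: 10.35
tool_pos: [0.4365, -0.0403, 0.2656]
tool_rot: [0.001, -3.138, -0.001]
contact_force: [0.7, -0.6, 0.5]
opening: 0.0853
grip_force: 0.0
```

Call:
arm_command(increments=[{"slide":[-0.03,0,-0.03],"spin":0,"gripper":1},{"slide":[-0.065,0,-0.03],"spin":0,"gripper":1},{"slide":[-0.1,0,-0.03],"spin":0,"gripper":1},{"slide":[-0.135,0,-0.03],"spin":0,"gripper":1},{"slide":[-0.142,0,-0.03],"spin":0,"gripper":1},{"slide":[-0.142,0,-0.03],"spin":0,"gripper":1}])

```text
t: 10.85
tool_pos: [0.5807, -0.0405, 0.2948]
tool_rot: [0.002, -3.14, -0.001]
contact_force: [-1.6, 0.5, -0.8]
opening: 0.0856
grip_force: 0.0
```

```bash
python3 look.py w8
```

```text
[ 0.58074599 -0.04050884  0.29480095] [ 1.64998586e-03 -3.13956461e+00 -5.93397616e-04] [-1.59416811  0.5136128  -0.78539094] 0.08558636563394356 0.0
```

View pics/w8.png

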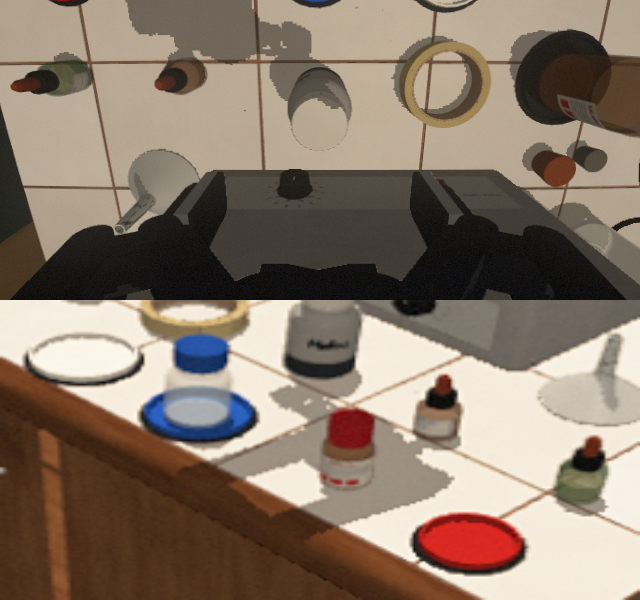

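Blue stands in its tray. White cap disc at wrist x 292–348, far edge row ≈230, and the box front is beyond the fingers. I've now viewed 14 pictures, so the rest is numeric.

```bash
python3 - <<'E'
from h import *
o,im,s=pickle.load(open("w8.pkl","rb"));o7,i7,_=pickle.load(open("w7.pkl","rb"));d=pickle.load(open("d0.pkl","rb"))
g=cv2.cvtColor(im["frame"],cv2.COLOR_RGB2GRAY).astype(int);print(g[170:240:5,320]);print(g[205,280:360:4])
for x,y in((.575,-.04),(.58,-.04),(.585,-.04)):
  print(x,[proj(im,(x+a,y+b,.126),o) for a,b in((-.023,0),(.023,0),(0,-.023),(0,.023))])
print(tri([ray(d["scene"],(362.7,176.2)),ray(d["side"],(351.8,183.3)),ray(im,(320,205),o)]))
print("wt",plane(i7,(480.5,190),.003,o7))
x0=(.4381,.0994,.003);print([proj(i7,(x0[0]+a,x0[1]+b,.0),o7) for a,b in((-.0515,0),(.0515,0),(0,-.0515),(0,.0515))])
g7=cv2.cvtColor(i7["frame"],cv2.COLOR_RGB2GRAY).astype(int)<90
m=np.zeros_like(g7);m[125:260,410:550]=g7[125:260,410:550]
print(np.where(m[190])[0],np.where(m[:,480])[0])
# bottle blue vs its tray
print(proj(im,(.437,-.043,.003),o))
E
```

```text
[ 76  87 103 174 173 170 170 170 170 171 169 170 167 176]
[174 174 177 156 171 169 169 170 170 171 170 170 171 174 170 172 174 159
 178 178]
0.575 [array([319.6, 166.6]), array([319.5, 222.6]), array([290.6, 195.3]), array([348.5, 195.3])]
0.58 [array([319.6, 173. ]), array([319.5, 228.3]), array([290.7, 201.3]), array([348.4, 201.4])]
0.585 [array([319.6, 179.3]), array([319.5, 234. ]), array([290.9, 207.3]), array([348.2, 207.4])]
(array([ 0.58560469, -0.03916358,  0.11133645]), np.float64(0.002054217035868814))
wt [0.43543531 0.09795333 0.003     ]
[array([488. , 134.4]), array([472.4, 244.2]), array([424. , 192.1]), array([534.9, 191.9])]
[425 426 427 428 429 430 431] [125 126 127 128 129 130 131 132 133 134 135 136 137 138 139 140 141 142]
[316.5  39.5]
```

Call:
arm_command(increments=[{"slide":[0,0,0.035],"spin":0,"gripper":1},{"slide":[0,0,0.07],"spin":0,"gripper":1},{"slide":[0,0,0.1],"spin":0,"gripper":1},{"slide":[0,0,0.12],"spin":0,"gripper":1},{"slide":[0,0,0.12],"spin":0,"gripper":1},{"slide":[0,0,0.12],"spin":0,"gripper":1}])

```text
t: 11.45
tool_pos: [0.5779, -0.0404, 0.1753]
tool_rot: [0.0, -3.139, -0.001]
contact_force: [0.6, -0.6, 0.6]
opening: 0.0853
grip_force: 0.0
```

Call:
arm_command(increments=[{"slide":[0,0,0],"spin":0,"gripper":-1},{"slide":[0,0,0],"spin":0,"gripper":-1},{"slide":[0,0,0],"spin":0,"gripper":-1},{"slide":[0,0,0],"spin":0,"gripper":-1},{"slide":[0,0,0],"spin":0,"gripper":-1},{"slide":[0,0,0],"spin":0,"gripper":-1},{"slide":[0,0,0],"spin":0,"gripper":-1}])

```text
t: 12.03
tool_pos: [0.5809, -0.0407, 0.1787]
tool_rot: [-0.001, 3.138, -0.001]
contact_force: [-1.3, 0.2, 6.6]
opening: 0.0434
grip_force: 51.3
```

Call:
arm_command(increments=[{"slide":[0,0,-0.015],"spin":0,"gripper":-1},{"slide":[0,0,-0.04],"spin":0,"gripper":-1},{"slide":[0.015,0.015,-0.05],"spin":0,"gripper":-1},{"slide":[0.04,0.04,-0.05],"spin":0,"gripper":-1},{"slide":[0.067,0.066,-0.05],"spin":0,"gripper":-1},{"slide":[0.094,0.092,-0.05],"spin":0,"gripper":-1},{"slide":[0.12,0.118,-0.05],"spin":0,"gripper":-1},{"slide":[0.135,0.132,-0.05],"spin":0,"gripper":-1}])

```text
t: 12.7
tool_pos: [0.4421, 0.0932, 0.2257]
tool_rot: [0.003, -3.141, -0.001]
contact_force: [-0.1, -0.5, -1.3]
opening: 0.0438
grip_force: 51.2
```

Call:
arm_command(increments=[{"slide":[0.009,0.008,0],"spin":0,"gripper":-1},{"slide":[0.009,0.008,0],"spin":0,"gripper":-1},{"slide":[0.009,0.008,0],"spin":0,"gripper":-1}])

```text
t: 12.95
tool_pos: [0.4358, 0.0993, 0.2264]
tool_rot: [-0.002, 3.14, -0.001]
contact_force: [-0.8, 0.7, -0.6]
opening: 0.0438
grip_force: 51.2
```

```bash
python3 look.py w9; python3 - <<'E'
from h import *
o,im,s=pickle.load(open("w9.pkl","rb"));t=o["tool_pos"]
g=cv2.cvtColor(im["frame"],cv2.COLOR_RGB2GRAY).astype(int)
print("pred foot",[proj(im,(.4375+a,.099+b,.0),o) for a,b in((-.0515,0),(0,-.0515),(0,.0515))])
print("pred rim",[proj(im,(.4375+a,.099+b,.012),o) for a,b in((-.0465,0),(0,-.0465),(0,.0465))])
for r in(165,172,180): print(r,np.where(g[r,240:400]<100)[0]+240)
print(np.where(g[100:240,318]<100)[0]+100)
print("cap",[proj(im,(t[0]+a,t[1]+b,t[2]-.05),o) for a,b in((-.023,0),(.023,0),(0,-.023),(0,.023))])
print(g[280:340:4,318],g[270,260:380:4])
E
```

```text
[0.43582853 0.09933735 0.22638099] [-2.04939175e-03  3.14000182e+00 -7.92726202e-04] [-0.83902345  0.65133778 -0.61229407] 0.04379042097831622 51.24862860502617
pred foot [array([318.7, 132.7]), array([265.9, 186.4]), array([371.3, 186.6])]
pred rim [array([318.7, 139.4]), array([269.1, 189.4]), array([368. , 189.6])]
165 [271 272 273 274 275 305 306 307 308 309 310 311 312 313 314 315 316 317
 318 319 320 321 322 323 324 325 326 327 328 329 330 331 332 333 334 335
 363 364 365 366]
172 [268 269 270 271 272 294 295 296 297 298 299 300 301 302 303 304 305 306
 307 308 309 310 311 312 313 314 315 316 317 318 319 320 321 322 323 324
 325 326 327 328 329 330 331 332 333 334 335 336 337 338 339 340 341 342
 343 344 345 366 367 368 369]
180 [267 268 269 270 288 289 290 291 292 293 294 295 296 297 298 299 300 301
 302 303 304 305 306 307 308 309 310 311 312 313 314 315 316 317 318 319
 320 321 322 323 324 325 326 327 328 329 330 331 332 333 334 335 336 337
 338 339 340 341 342 343 344 345 346 347 348 349 350 351 368 369 370 371]
[103 104 105 106 107 108 109 110 111 112 113 114 115 116 117 118 119 120
 121 122 123 124 125 126 127 128 129 130 131 132 133 134 135 136 137 138
 139 140 162 163 164 165 166 167 168 169 170 171 172 173 174 175 176 177
 178 179 180 181 182 183 184 185 186 187 188 189 190 191 192 193 194 195
 199 201 203 205 206 208 209 210 211]
cap [array([320. , 229.5]), array([319.7, 323.4]), array([266.9, 278.7]), array([372.7, 278.9])]
[129 129 213 212 213 211 212 212 213 210 206 213 128  84  77] [ 43  45  69 131 129 129 127 130 130 129 130 127 131 130 131 129 132 131
 129 130 131 129 132 131 130 130 129  67  41  45]
```

White is centred on its tray (both centre column ≈319; cap far edge as predicted). Lowering.

Call:
arm_command(increments=[{"slide":[-0.001,0,0.012],"spin":0,"gripper":-1},{"slide":[-0.001,0,0.024],"spin":0,"gripper":-1},{"slide":[-0.001,0,0.034],"spin":0,"gripper":-1},{"slide":[-0.001,0,0.039],"spin":0,"gripper":-1},{"slide":[-0.001,0,0.041],"spin":0,"gripper":-1},{"slide":[-0.001,0,0.042],"spin":0,"gripper":-1},{"slide":[-0.001,0,0.043],"spin":0,"gripper":-1},{"slide":[-0.001,0,0.043],"spin":0,"gripper":-1}])

```text
t: 13.72
tool_pos: [0.4367, 0.0994, 0.1831]
tool_rot: [-0.001, 3.141, -0.0]
contact_force: [-0.4, 0.1, -1.5]
opening: 0.0434
grip_force: 51.2
```

Call:
arm_command(increments=[{"slide":[0,0,0.001],"spin":0,"gripper":-1},{"slide":[0,0,0.001],"spin":0,"gripper":-1},{"slide":[0,0,0.001],"spin":0,"gripper":-1}])

```text
t: 13.97
tool_pos: [0.4366, 0.0995, 0.1823]
tool_rot: [-0.001, 3.141, 0.0]
contact_force: [-0.7, 0.1, -1.1]
opening: 0.0437
grip_force: 51.2
```

Call:
arm_command(increments=[{"slide":[0,0,0.001],"spin":0,"gripper":-1},{"slide":[0,0,0.002],"spin":0,"gripper":-1},{"slide":[0,0,0.002],"spin":0,"gripper":-1}])

```text
t: 14.22
tool_pos: [0.4375, 0.0995, 0.1818]
tool_rot: [-0.001, 3.139, 0.0]
contact_force: [-2.2, 0.2, 6.4]
opening: 0.0437
grip_force: 51.9
```

Call:
arm_command(increments=[{"slide":[0,0,0],"spin":0,"gripper":0.2},{"slide":[0,0,0],"spin":0,"gripper":0.5},{"slide":[0,0,0],"spin":0,"gripper":0.8},{"slide":[0,0,0],"spin":0,"gripper":1},{"slide":[0,0,0],"spin":0,"gripper":1},{"slide":[0,0,-0.03],"spin":0,"gripper":1},{"slide":[0,0,-0.07],"spin":0,"gripper":1},{"slide":[0,0,-0.1],"spin":0,"gripper":1}])

```text
t: 14.88
tool_pos: [0.4364, 0.0994, 0.2816]
tool_rot: [-0.001, 3.141, 0.0]
contact_force: [1.1, -0.8, 0.5]
opening: 0.0853
grip_force: 0.0
```

Call:
arm_command(increments=[{"slide":[-0.001,-0.035,-0.01],"spin":0,"gripper":1},{"slide":[-0.002,-0.075,-0.01],"spin":0,"gripper":1},{"slide":[-0.003,-0.115,-0.01],"spin":0,"gripper":1},{"slide":[-0.004,-0.155,-0.01],"spin":0,"gripper":1},{"slide":[-0.006,-0.195,-0.01],"spin":0,"gripper":1},{"slide":[-0.007,-0.235,-0.01],"spin":0,"gripper":1},{"slide":[-0.008,-0.275,0],"spin":0,"gripper":1},{"slide":[-0.008,-0.29,0.01],"spin":0,"gripper":1}])

```text
t: 15.55
tool_pos: [0.4446, -0.1949, 0.2705]
tool_rot: [0.005, 3.14, -0.004]
contact_force: [0.0, 0.8, 0.3]
opening: 0.0857
grip_force: 0.0
```

```bash
python3 look.py w10; python3 - <<'E'
from h import *
o,im,s=pickle.load(open("w10.pkl","rb"));d=pickle.load(open("d0.pkl","rb"))
m=colmask(im,"red");n,l,st,c=cv2.connectedComponentsWithStats(m.astype(np.uint8))
for i in range(1,n):
    if st[i,4]>150:print(st[i],c[i].round(1))
for x in(.439,.444,.449):
  print(x,[proj(im,(x+a,-.192+b,.092),o) for a,b in((-.0165,0),(.0165,0),(0,-.0165),(0,.0165))])
E
```

```text
[ 0.4445621  -0.19490645  0.27051095] [ 0.00531126  3.13999488 -0.00429229] [0.02618523 0.84044236 0.3385873 ] 0.08570480820015733 0.0
[ 169  140   69   67 3590] [203.4 172.6]
[ 303  175   39   43 1207] [321.9 197.3]
0.439 [array([323.1, 171.9]), array([323. , 210.8]), array([303. , 191.7]), array([343.1, 191.6])]
0.444 [array([323.1, 178. ]), array([323. , 216.4]), array([303.1, 197.6]), array([343. , 197.5])]
0.449 [array([323.1, 184. ]), array([323., 222.]), array([303.2, 203.4]), array([342.9, 203.3])]
```

Call:
arm_command(increments=[{"slide":[0,0.002,0.035],"spin":0,"gripper":1},{"slide":[0,0.002,0.07],"spin":0,"gripper":1},{"slide":[0,0.002,0.105],"spin":0,"gripper":1},{"slide":[0,0.002,0.125],"spin":0,"gripper":1},{"slide":[0,0.002,0.133],"spin":0,"gripper":1},{"slide":[0,0.002,0.133],"spin":0,"gripper":1},{"slide":[0,0.002,0.133],"spin":0,"gripper":1}])

```text
t: 16.23
tool_pos: [0.4453, -0.1883, 0.1379]
tool_rot: [-0.002, 3.141, -0.001]
contact_force: [0.3, 0.5, 0.9]
opening: 0.0858
grip_force: 0.0
```

Call:
arm_command(increments=[{"slide":[0,0,0],"spin":0,"gripper":-1},{"slide":[0,0,0],"spin":0,"gripper":-1},{"slide":[0,0,0],"spin":0,"gripper":-1},{"slide":[0,0,0],"spin":0,"gripper":-1},{"slide":[0,0,0],"spin":0,"gripper":-1},{"slide":[0,0,0],"spin":0,"gripper":-1},{"slide":[0,0,0],"spin":0,"gripper":-1},{"slide":[0,0,0],"spin":0,"gripper":-1}])

```text
t: 16.9
tool_pos: [0.4454, -0.1892, 0.1381]
tool_rot: [-0.001, 3.14, -0.002]
contact_force: [-0.4, -0.8, 5.7]
opening: 0.031
grip_force: 50.0
```

```bash
python3 - <<'E'
from h import *
o,im,s=pickle.load(open("w10.pkl","rb"));d=pickle.load(open("d0.pkl","rb"))
print(tri([ray(d["scene"],(406.5,292.2)),ray(d["side"],(364.4,275.5)),ray(im,(203.4,172.8),o)]),plane(im,(203.4,172.8),.009,o))
E
```

```text
(array([ 0.43951097, -0.32169967,  0.00649174]), np.float64(0.00148035131876245)) [ 0.43912201 -0.3207507   0.009     ]
```

Call:
arm_command(increments=[{"slide":[0,0,-0.015],"spin":0,"gripper":-1},{"slide":[0,0,-0.04],"spin":0,"gripper":-1},{"slide":[0.001,-0.02,-0.05],"spin":0,"gripper":-1},{"slide":[0.003,-0.055,-0.05],"spin":0,"gripper":-1},{"slide":[0.005,-0.09,-0.05],"spin":0,"gripper":-1},{"slide":[0.006,-0.12,-0.05],"spin":0,"gripper":-1},{"slide":[0.006,-0.132,-0.05],"spin":0,"gripper":-1},{"slide":[0.006,-0.132,-0.05],"spin":0,"gripper":-1}])

```text
t: 17.57
tool_pos: [0.4382, -0.3225, 0.1863]
tool_rot: [-0.004, -3.141, -0.001]
contact_force: [0.2, 0.1, -0.5]
opening: 0.0313
grip_force: 49.8
```

```bash
python3 look.py w11; python3 - <<'E'
from h import *
o,im,s=pickle.load(open("w11.pkl","rb"));t=o["tool_pos"]
m=colmask(im,"red");n,l,st,c=cv2.connectedComponentsWithStats(m.astype(np.uint8))
for i in range(1,n):
    if st[i,4]>150:print(st[i],c[i].round(1))
print("pred rim",[proj(im,(.4393+a,-.3213+b,.012),o) for a,b in((-.0365,0),(0,-.0365),(0,.0365))])
print("cap",[proj(im,(t[0]+a,t[1]+b,t[2]-.046),o) for a,b in((-.0165,0),(.0165,0),(0,-.0165),(0,.0165))])
E
```

```text
[ 0.4382094  -0.32245444  0.18633843] [-4.02313889e-03 -3.14096353e+00 -1.06578597e-03] [ 0.17013729  0.0946604  -0.52827808] 0.031348022365818365 49.788751057349145
[ 277  157   89   78 3703] [325.4 188.6]
[ 281  225   75   92 5486] [317.7 271.8]
pred rim [array([320.2, 156.7]), array([275.6, 201.4]), array([364.9, 201.2])]
cap [array([319.7, 248.2]), array([319.8, 317.2]), array([280.7, 284.1]), array([358.8, 283.9])]
```

Red is aligned to within 2 mm of its tray. Lowering.

Call:
arm_command(increments=[{"slide":[0,0.002,0.012],"spin":0,"gripper":-1},{"slide":[0,0.002,0.024],"spin":0,"gripper":-1},{"slide":[0,0.002,0.034],"spin":0,"gripper":-1},{"slide":[0,0.002,0.039],"spin":0,"gripper":-1},{"slide":[0,0.002,0.041],"spin":0,"gripper":-1},{"slide":[0,0.002,0.042],"spin":0,"gripper":-1},{"slide":[0,0.002,0.043],"spin":0,"gripper":-1},{"slide":[0,0.002,0.043],"spin":0,"gripper":-1}])

```text
t: 18.33
tool_pos: [0.4389, -0.3188, 0.1442]
tool_rot: [-0.001, 3.141, -0.001]
contact_force: [0.4, 0.3, -0.9]
opening: 0.0309
grip_force: 49.8
```

Call:
arm_command(increments=[{"slide":[0,0,0.001],"spin":0,"gripper":-1},{"slide":[0,0,0.002],"spin":0,"gripper":-1},{"slide":[0,0,0.002],"spin":0,"gripper":-1}])

```text
t: 18.58
tool_pos: [0.4387, -0.3187, 0.142]
tool_rot: [-0.001, 3.141, -0.0]
contact_force: [-0.2, -0.1, -0.7]
opening: 0.031
grip_force: 49.8
```

Call:
arm_command(increments=[{"slide":[0,0,0.001],"spin":0,"gripper":-1},{"slide":[0,0,0.002],"spin":0,"gripper":-1},{"slide":[0,0,0.002],"spin":0,"gripper":-1}])

```text
t: 18.83
tool_pos: [0.4392, -0.3189, 0.1411]
tool_rot: [-0.001, 3.141, -0.001]
contact_force: [-1.6, 1.6, 5.2]
opening: 0.0312
grip_force: 49.8
```

Call:
arm_command(increments=[{"slide":[0,0,0],"spin":0,"gripper":0.1},{"slide":[0,0,0],"spin":0,"gripper":0.4},{"slide":[0,0,0],"spin":0,"gripper":0.7},{"slide":[0,0,0],"spin":0,"gripper":1},{"slide":[0,0,0],"spin":0,"gripper":1},{"slide":[0,0,-0.03],"spin":0,"gripper":1},{"slide":[0,0,-0.07],"spin":0,"gripper":1},{"slide":[0,0,-0.11],"spin":0,"gripper":1}])

```text
t: 19.5
tool_pos: [0.4379, -0.3178, 0.2494]
tool_rot: [0.001, -3.139, -0.004]
contact_force: [0.2, -0.2, 0.4]
opening: 0.0856
grip_force: 0.0
```

Call:
arm_command(increments=[{"slide":[0,0.03,-0.04],"spin":0,"gripper":1},{"slide":[0,0.06,-0.06],"spin":0,"gripper":1},{"slide":[0,0.09,-0.06],"spin":0,"gripper":1},{"slide":[0,0.12,-0.06],"spin":0,"gripper":1},{"slide":[0,0.12,-0.06],"spin":0,"gripper":1}])

```text
t: 19.92
tool_pos: [0.4388, -0.195, 0.3109]
tool_rot: [-0.007, 3.14, 0.001]
contact_force: [0.0, -0.4, -0.3]
opening: 0.0854
grip_force: 0.0
```

```bash
python3 look.py w12; python3 - <<'E'
from h import *
from station import imaging
o,im,s=pickle.load(open("w12.pkl","rb"));sd=imaging.get_image("side");d=pickle.load(open("d0.pkl","rb"))
# cap + tray in the fixed views, against predictions for a bottle centred in its tray
for c,t,ztop,zb in(("red",(.4395,-.3205),.095,.068),("blue",(.437,-.043),.107,.085)):
  for n,I in(("scene",s),("side",sd),("wrist",im)):
    ob=o if n=="wrist" else None
    m=colmask(I,c);k,l,st,ce=cv2.connectedComponentsWithStats(m.astype(np.uint8))
    print(c,n,"pred cap",proj(I,(*t,(ztop+zb)/2),ob),"tray",proj(I,(*t,.009),ob),[(st[i].tolist(),ce[i].round(1).tolist()) for i in range(1,k) if st[i,4]>100 and (n!="scene" or st[i,1]>120)])
for c,t,z in(("white",(.4375,.099),.118),("black",(.5625,.250),.1565)):
  for n,I,q in(("scene",s,0),("side",sd,0)): print(c,n,"pred cap",proj(I,(*t,z)))
g=cv2.cvtColor(s["frame"],cv2.COLOR_RGB2GRAY);b=g<45;m=np.zeros_like(b)
u=proj(s,(.5625,.250,.1565)).astype(int);m[u[1]-14:u[1]+9,u[0]-16:u[0]+16]=b[u[1]-14:u[1]+9,u[0]-16:u[0]+16]
k,l,st,ce=cv2.connectedComponentsWithStats(m.astype(np.uint8));print("black scene",st[1:],ce[1:])
# droppers: change of the fixed views in their neighbourhoods
for n,I in(("scene",s),("side",sd)):
  for p in((.5556,-.329,.045),(.557,-.188,.045)):
    u=proj(I,p).astype(int);A=d[n]["frame"][u[1]-18:u[1]+18,u[0]-14:u[0]+14].astype(np.float32).mean(2);B=I["frame"][u[1]-18:u[1]+18,u[0]-14:u[0]+14].astype(np.float32).mean(2)
    print(n,"dropper shift px",cv2.phaseCorrelate(A,B))
E
```

```text
[ 0.43876515 -0.19502617  0.3108835 ] [-7.22737410e-03  3.13954562e+00  1.17976956e-03] [ 0.00413912 -0.41889212 -0.26778423] 0.08535172286014515 0.0
red scene pred cap [409.9 269. ] tray [405.8 291.6] [([143, 137, 23, 24, 103], [153.5, 148.8]), ([116, 169, 37, 16, 206], [134.0, 176.0]), ([404, 261, 16, 20, 251], [411.1, 270.3]), ([171, 271, 39, 62, 385], [194.6, 296.3]), ([391, 280, 33, 26, 381], [404.8, 295.2])]
red side pred cap [366.  249.8] tray [364.6 274. ] [([361, 242, 12, 19, 188], [366.3, 251.0]), ([350, 267, 30, 19, 255], [363.4, 278.0])]
red wrist pred cap [191.9 184.3] tray [214.9 170.5] [([168, 141, 78, 63, 2921], [208.0, 174.5])]
blue scene pred cap [321.5 204.7] tray [320.9 231.5] [([315, 196, 16, 18, 246], [322.4, 204.7]), ([305, 223, 35, 23, 311], [322.2, 236.0])]
blue side pred cap [310.7 199.4] tray [311.2 224.9] [([305, 194, 13, 12, 139], [311.0, 199.6]), ([297, 221, 29, 14, 164], [311.5, 228.9])]
blue wrist pred cap [479.  186.6] tray [443.7 169.5] [([409, 134, 70, 71, 1556], [434.6, 163.3]), ([462, 165, 45, 48, 1553], [484.2, 190.0])]
white scene pred cap [284.1 172.3]
white side pred cap [289.8 175.9]
black scene pred cap [283.5 121.5]
black side pred cap [302.9 144.6]
black scene [[279 116  20  14 168]] [[285.57142857 122.3452381 ]]
scene dropper shift px ((-0.008116163223277795, 0.002492081935344004), 1.0044447629540054)
scene dropper shift px ((-0.1618422670675912, -0.0268591548595154), 0.9978338204048298)
side dropper shift px ((0.03808487323008336, 0.007035650230349688), 0.996499909736492)
side dropper shift px ((-0.1686284555958668, 0.0767011242232627), 1.0018624711919715)
```

Contact heights all came out 3 mm above the grasp heights, so every bottle is on its tray floor. One last numeric check of black and white.

```bash
python3 - <<'E'
from h import *
o,im,s=pickle.load(open("w5.pkl","rb"));s2=pickle.load(open("w12.pkl","rb"))[2]
g=cv2.cvtColor(im["frame"],cv2.COLOR_RGB2GRAY).astype(int)
print(g[195:250:3,318]);print(g[215,285:355:3])
for x in(.553,.558,.563): print(x,[proj(im,(x+a,.2495+b,.168),o) for a,b in((.019,0),(0,-.019),(0,.019))])
print("tray near edge",[proj(im,(.5625+a,.25+b,0),o) for a,b in((-.057,0),(0,-.057),(0,.057))],np.where(g[100:170,318]<90)[0][:1]+100,np.where(g[168,250:390]<60)[0][[0,-1]]+250)
# white: dark foot of the bottle in scene, against body centred on tray
g2=cv2.cvtColor(s2["frame"],cv2.COLOR_RGB2GRAY).astype(int)
print("foot pred",[proj(s2,(.4375+.0305*a,.099+.0305*b,.012)) for a,b in((.68,-.73),(-.68,.73))],"tray pred",proj(s2,(.4375,.099,.003)))
r=int(proj(s2,(.4375,.099,.012))[1]);print(r,(g2[r,262:312]).tolist())
E
```

```text
[30 27 31 36 34 29 32 30 31 35 37 31 33 34 39 44 50 55 73]
[168  90  50  37  37  37  36  33  34  34  34  36  36  36  33  34  34  35
  36  38  81  68 153 189]
0.553 [array([318. , 225.6]), array([290.5, 199.8]), array([345.4, 199.8])]
0.558 [array([318. , 232.1]), array([290.7, 206.7]), array([345.3, 206.7])]
0.563 [array([318. , 238.6]), array([290.9, 213.5]), array([345.1, 213.5])]
tray near edge [array([318.5, 121.3]), array([271.7, 169.4]), array([365.3, 169.5])] [122] [272 364]
foot pred [array([296.3, 205.2]), array([273.9, 203.9])] tray pred [285.1 207.2]
204 [238, 239, 239, 239, 242, 236, 160, 235, 184, 195, 246, 254, 175, 43, 38, 72, 93, 103, 110, 113, 113, 115, 113, 113, 116, 113, 110, 111, 108, 105, 94, 78, 48, 25, 72, 247, 249, 248, 251, 201, 249, 136, 197, 240, 240, 239, 239, 239, 238, 240]
```

```bash
python3 -c "
from station import order
print(order.finish_job())"
```

```text
the job is handed in; nothing more can be done
None
```

All four bottles are standing released in the trays of their colours, within a few millimetres of centre by my camera checks; both droppers did not move, and the job was handed in at about 20 s of the 104 s allowed, with no verdict returned.

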